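Open the brush-top paste jar in the bench brace

TASK

Set the square brush-top jar, still closed, fully home in the open-fronted brace on the counter so that it cannot turn. Unscrew its tight cap anticlockwise until the threads let go (about a third of a turn), and lift it just until its brush is clear of the jar's mouth. Finish still holding the cap there, upright, with the brush tip just above the middle of the mouth so that drips fall back in and the jar still home in the brace; do not tip the jar over, and leave the other things alone.

Things in the scene. Friction and masses are not known exactly. Their poses are not given: they have to be found in the camera images.
- jar_base (a point): centre of the underside of the jar: grey plastic, square body 56 x 56 mm, flat shoulder at height 44 mm, round neck, rim at height 66 mm, 73 mm tall with its cap, about 0.3 kg. x and y axes lie along the body's sides, z up; any side may go first into the brace
- jar_mouth (a point): centre of the jar's mouth at the rim, 66 mm above the jar's underside, 32 mm inner diameter
- cap_center (a point): centre of the jar's black fluted screw cap, 53 mm diameter, 26 mm tall (from 47 to 73 mm above the jar's underside, 3 mm above the shoulder), 0.07 kg. Can be gripped across its diameter from above at any yaw; the closed jar can be carried or pushed by it. Its x axis runs along the raised pointer bar on its top
- cap: the same cap (origin at the centre of its lower edge). Two-start thread, tight at first with its x axis 0.03 to 0.28 rad anticlockwise, from above, of the jar's x axis. It lifts straight off when this angle is between about 1.95 and 2.75 rad, beyond which it meets a stop; before, lifting the cap lifts the jar. A springy seal raises it about 2 mm as it loosens
- brush_tip (a point): lower end of the brush that hangs from the cap's middle (9 mm thick; the tip is 23.5 mm below the cap's lower edge, 36.5 mm below the centre of the cap); inside the jar at the start
- brace_seat (a point): where the centre of the jar's underside stands when home. The brace is a dark steel bracket fixed to the counter: two cheeks and a back wall, 26 mm high, rubber faced, 60 mm wide inside, cheeks from 29 mm beyond this point to 29 mm before it, then flared lips 17 mm long at the open end. x points into the brace (open end at -x, back wall 29 mm beyond this point), z up
- loose_screw: bystander: small cap screw, 21 mm
- worm: bystander: worm on a shaft, 56 mm
- reel: bystander: solder reel, 50 mm wide, 30 mm high
- chuckkey: bystander: chuck key, 67 mm
There are look-alikes about, which are no part of the job. Leave any blue or pink look-alike of the part that bears jar_base alone.

How it is judged:
On the way, in this order (a step that is already met when the one before it is completed fails the run):
1. the closed jar stands home in the brace (horizontal distance between jar_base and brace_seat below 0.008 m and height (world z) of jar_base below 0.005 m and (angle between the x axis of jar_base and the x axis of brace_seat, either way round below 0.15 rad or angle between the y axis of jar_base and the x axis of brace_seat, either way round below 0.15 rad) and z of cap_center in the frame of jar_base below 0.067 m), for 0.2 s.
2. the cap has come off its thread with the jar still home (horizontal distance between jar_base and brace_seat below 0.01 m and height (world z) of jar_base below 0.006 m and z of cap_center in the frame of jar_base above 0.075 m), for 0.1 s.
At the end, for the whole second after the job is handed in: jar upright and within 10 mm of home in the brace; the cap held in the fingers, still and within 0.2 rad of upright, brush tip 2 to 40 mm above the jar's rim and within 12 mm of the middle of the mouth (horizontal distance between jar_base and brace_seat below 0.01 m and height (world z) of jar_base below 0.004 m and angle between jar_base's own z axis and vertical below 0.06 rad and (angle between the x axis of jar_base and the x axis of brace_seat, either way round below 0.15 rad or angle between the y axis of jar_base and the x axis of brace_seat, either way round below 0.15 rad) and z of brush_tip in the frame of jar_mouth between 0.002 and 0.04 m and horizontal distance between brush_tip and jar_mouth below 0.012 m and angle between cap_center's own z axis and vertical below 0.2 rad and contact force between the fingers and cap above 2 N and linear speed of cap below 0.02 m/s); the arm keeps its last pose, push and grip.
It fails at once if the jar is tipped over (angle between jar_base's own z axis and vertical above 0.5 rad).
It fails at once if the cap comes off while the jar is outside the brace (z of cap_center in the frame of jar_base above 0.07 m and horizontal distance between jar_base and brace_seat above 0.02 m).
It fails at once if a bystander is disturbed (distance of any of loose_screw, worm, reel, chuckkey from where it was at the start of the episode above 0.03 m).
It also fails if it takes over 48 s, if anything falls off the work surface, if the arm or the gripper's body presses on something with over 40 N, if the wrist force passes 120 N, or if a joint passes its speed limit or range.

ROBOT

A 7-joint arm with a two-finger parallel gripper is mounted at the origin on a cart in front of the work surface, level with it; the furniture and walls round the work are solid. World frame = base frame: x ahead of the robot, y to its left, z up, the work surface at z = 0. Lengths are in m, angles in rad, forces in N, time in s.
With the tool pointing down it reaches from about 0.425 to 0.875 m from the base axis. Payload 4.7 kg.
Tool frame: the origin (TCP) lies between the finger pads; the fingertips stand 8 mm ahead of it and the grasp point (between the pads) lies 11 mm behind it; z points along the fingers, y is the direction in which the jaws open and shut (so a half turn about z gives the same grasp; the last joint's range is limited). The gripper opens to 87 mm and grips with 3 to 60 N. Pads are 19 mm wide; open, the fingers measure 117 mm over their backs; the gripper's body (75 mm by 190 mm) begins 51 mm behind the grasp point.
Start: joints at [-1.096, 0.321, -0.07, 1.45, 0.023, 1.371, -0.057], TCP at [0.289, 0.582, 0.231] pointing down, gripper open.
Joint ranges: [-2.86, 2.86], [-0.3, 2.09], [-1.38, 1.24], [0.06, 2.45], [-1.56, 4.7], [0.09, 2.05], [-2.69, 2.69]. Speed limits (rad/s): [2.57, 2.57, 3.14, 3.14, 3.14, 3.14, 3.14].

INTERFACE

Orientations are given as a unit quaternion [w, x, y, z].
In Python, from workcell import status, cams, manip, find_in, outline_of, spot_point gives the robot as it stands.
- The arm moves only by the tool move_arm, never from a script. Its argument "commands" is one flat list of numbers, 4 for each row, row after row: the shift along the tool's x, y, z in cm, then the turn about the tool's z in degrees. A call has exactly 10 rows; each row shifts and turns the commanded pose from where the row before left it, along the tool's axes as they then stand; what a row does not reach is not made up. A row lasts 1/8 s, in which the tool goes at most 62.5 mm and 10.7 degrees, less where a joint would pass 70% of its speed; a pose out of reach is approached as far as the arm can. A call is refused whole if a number of a shift passes 6.25 or a number of a turn 10.7, either way. A call with a gripper value outside its range is refused whole. "grip" is the finger opening in cm, from 0 to 8.7, set as the call begins (left out, the last holds). The fingers move at their own pace and stop on an object; the grip force is fixed at half the most. Time passes only in rows, so rows that do not move let the fingers close, or fill a call up. It gives the time, the measured TCP pose, the force and the opening at its end, in the units of the state.
- status.observe(): the state, without advancing time (a new reading comes with each control period).
- cams.camera(name): name is "scene" or "top" or "wrist"; returns the picture (420x560x3 uint8, red, green, blue); there is no depth.
- cams.camera_model(name): a dict with "vertical_fov" (degrees; the focal length in pixels is half the picture's height over the tangent of half this angle, whatever the lens; pixels are square), "cx", "cy" (the principal point, pixels), "dist_coeffs" ([k1, k2, p1, p2, k3] as OpenCV has them; the pictures are not rectified), "pose" (4x4, takes a point from camera to world coordinates). Camera axes: x right, y up, looking along -z (the intrinsics and any distortion apply to the point x, -y, -z); pixel columns grow to the right and rows downward; lengths in m; the calibration is good to about 2 mm. A picture is of the moment at which its call begins: read the wrist's pose just before it. camera_model takes no time and is no camera call; for the wrist camera it gives the pose at the moment of the call.
- manip.sign_off(): hands the job in, once; it reports no verdict.
Trained networks look in the newest picture that a camera, given by its name, has taken for a name from the list of things; names that differ only in an ending like _2 or _b are one class to them, and where a whole thing is asked for, a point or a joint stands for the part that bears it (a point fixed in the world has none). Each returns a list of dicts, best first, with "score" (0 to 1); they miss things now and then, are a little off and sometimes report something else, mostly with a low value. They report only what shows in the picture. A call takes as long as a camera call. They do not tell look-alikes from the thing itself.
- find_in(camera, thing): "pixel" ([row, column] in pixels, amid what is visible of it).
- outline_of(camera, thing): "mask" (420x560 bool, what is visible of it) and "pixel" ([row, column] in pixels, amid what is visible of it).
- spot_point(camera, thing): "pixel" ([row, column] in pixels: a listed point, or the origin of a listed thing).
The state is a dict: "time": time; "qpos": joint angles; "dq": joint speeds; "effort": joint torques, N m; "ee_pos": TCP position; "orientation": TCP orientation; "wrist_force": force on the tool from outside, world axes, zero at the start; "wrist_torque": the same for the moment, N m; "finger_gap": opening from 0.0 (shut) to 1.0 (fully open).
Only numpy, scipy, OpenCV 4.12 (cv2) and the standard library are available. Lean on these libraries where they do the work, as an engineer would, in place of code of your own. Each camera call takes 0.05 s, during which the arm holds its last target.

## Working session

There is one attempt and no reset: what is moved stays moved. The work goes in short steps, Python scripts to look and compute and a tool call to move; the robot and the scene stay as the last step left them, time stands still between calls to the robot, and variables do not carry over. Pictures are saved under pics/ and viewed, and the job is handed in when it is done.

Besides the shell and the picture viewer there is one more tool, called after ">>>" by a JSON object that holds its "fn" and its "kwargs". move_arm: Moves the arm, as the interface text tells. Its arguments: {"type":"object","properties":{"commands":{"type":"array"},"grip":{"type":"number"}},"required":["commands"]}

```bash
mkdir -p pics; ls; cat > h.py <<'E'
import numpy as np, cv2
from workcell import status, cams, manip, find_in, outline_of, spot_point
def K(m):
    f=210/np.tan(np.radians(m['vertical_fov'])/2)
    return np.array([[f,0,m['cx']],[0,f,m['cy']],[0,0,1.]]),np.array(m['dist_coeffs'],float)
def ray(m,px):
    k,d=K(m); p=cv2.undistortPoints(np.array([[[px[1],px[0]]]],float),k,d)[0,0]
    T=np.array(m['pose']); v=T[:3,:3]@np.array([p[0],-p[1],-1.]); return T[:3,3],v/np.linalg.norm(v)
def atz(m,px,z):
    o,v=ray(m,px); return o+v*(z-o[2])/v[2]
def proj(m,P):
    k,d=K(m);T=np.array(m['pose']); P=np.atleast_2d(P); c=(P-T[:3,3])@T[:3,:3]; c=c*[1,-1,-1]
    q=cv2.projectPoints(c.reshape(-1,1,3),np.zeros(3),np.zeros(3),k,d)[0].reshape(-1,2); return q[:,::-1]
def snap(n,f):
    im=cams.camera(n); cv2.imwrite('pics/'+f,im[:,:,::-1]); return im
E
python3 - <<'E'
from h import *
print(status.observe())
for n in ['scene','top','wrist']:
    snap(n,n+'0.png'); m=cams.camera_model(n); print(n,m)
    for t in ['jar_base','cap_center','brace_seat','jar_mouth']:
        z={'jar_base':0,'cap_center':.06,'brace_seat':0,'jar_mouth':.066}[t]
        for r in spot_point(n,t): print(t,r['score'],r['pixel'],atz(m,r['pixel'],z).round(4))
E
```

```text
pics
{'time': 0.0, 'qpos': array([-1.09592243,  0.32181453, -0.07011132,  1.45171222,  0.02260834,
        1.37075471, -0.05692656]), 'dq': array([-0.00029977, -0.00038654, -0.00011747, -0.00056356, -0.00043902,
        0.00059263, -0.0012405 ]), 'effort': array([-1.33203953e-04, -4.91287780e+01, -4.03677206e-01, -3.12541258e+01,
       -6.38577249e-02,  4.34627803e-02,  1.73637741e-04]), 'ee_pos': array([0.28880778, 0.58170975, 0.2294485 ]), 'orientation': array([-1.69081960e-04,  2.28338715e-01,  9.73581290e-01, -9.35454015e-04]), 'wrist_force': array([-0.15417445,  0.47427274, -0.646232  ]), 'wrist_torque': array([ 0.04863552,  0.00280769, -0.00472978]), 'finger_gap': 0.997901195729117}
scene {'vertical_fov': 42.269215489013064, 'cx': 273.0814400116142, 'cy': 219.28292675884953, 'dist_coeffs': array([-0.01955581,  0.        ,  0.        ,  0.        ,  0.        ]), 'pose': array([[ 0.88673438,  0.25681298, -0.38438162,  0.01799029],
       [-0.4620583 ,  0.46667051, -0.75413577, -0.98432851],
       [-0.01429229,  0.84632483,  0.53247536,  0.87595989],
       [ 0.        ,  0.   
[... 1208 characters left out ...]
mouth 0.93 [230.0, 156.9] [0.5372 0.4494 0.066 ]
jar_mouth 0.63 [272.2, 205.8] [0.4387 0.3363 0.066 ]
jar_mouth 0.61 [128.5, 188.8] [0.7741 0.3746 0.066 ]
jar_mouth 0.59 [272.1, 208.7] [0.4389 0.3296 0.066 ]
wrist {'vertical_fov': 62.922376260601915, 'cx': 278.2227788859136, 'cy': 211.5080449645582, 'dist_coeffs': array([-0.07692583,  0.        ,  0.        ,  0.        ,  0.        ]), 'pose': array([[ 0.44474307, -0.86901524, -0.21683198,  0.2303632 ],
       [ 0.89565756,  0.43180111,  0.10651448,  0.61227475],
       [ 0.00106559, -0.24157878,  0.97038063,  0.38564951],
       [ 0.        ,  0.        ,  0.        ,  1.        ]])}
brace_seat 0.66 [324.9, 244.8] [ 0.431   0.4656 -0.    ]
```

```bash
python3 - <<'E'
import cv2
for n in ['scene','top']:
    a=cv2.imread(f'pics/{n}0.png')
    a=a[130:330,120:390] if n=='scene' else a[90:330,130:400]
    cv2.imwrite(f'pics/{n}0c.png',cv2.resize(a,None,fx=2.4,fy=2.4,interpolation=cv2.INTER_CUBIC))
E
```

```text
(no output)
```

View pics/scene0.png

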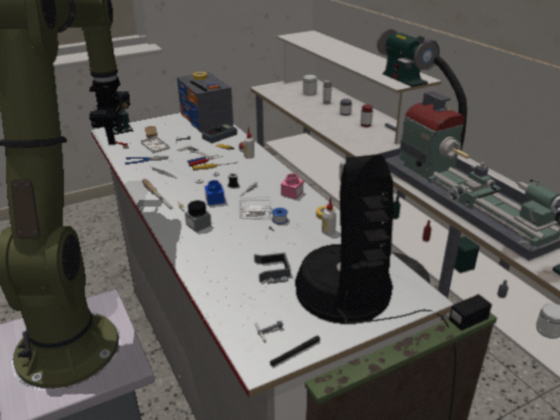

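View pics/top0.png

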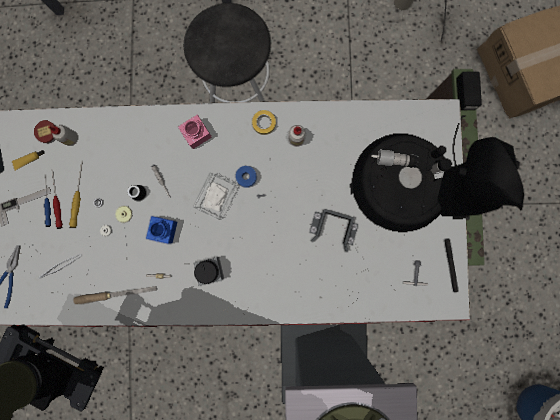

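View pics/wrist0.png

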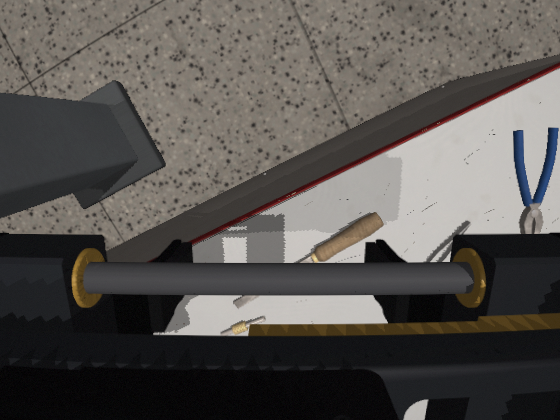

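```bash
sleep 0
```

```text
(no output)
```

The jar with the black cap is at about (270,207) in the top view. The brace is at about (228,333), with its open end towards the robot. The pink and blue capless jars are the look-alikes.

View pics/scene0c.png

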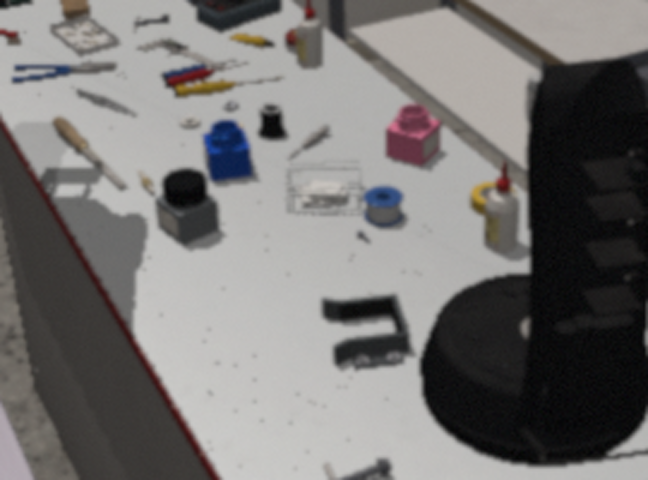

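```bash
python3 - <<'E'
import cv2
a=cv2.imread('pics/top0.png')
b=cv2.resize(a[245:295,180:240],None,fx=8,fy=8,interpolation=cv2.INTER_CUBIC)
c=cv2.resize(a[200:260,300:365],None,fx=8,fy=8,interpolation=cv2.INTER_CUBIC)
cv2.imwrite('pics/t_j.png',b);cv2.imwrite('pics/t_b.png',c)
E
```

```text
(no output)
```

View pics/t_j.png

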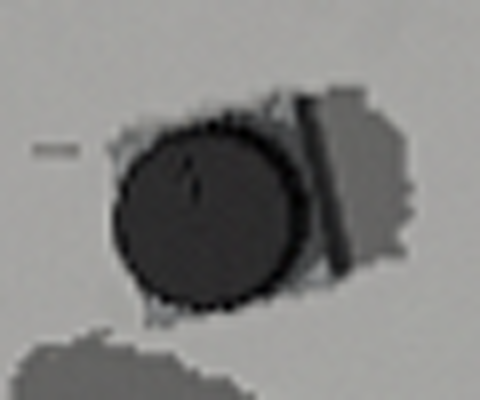

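View pics/t_b.png

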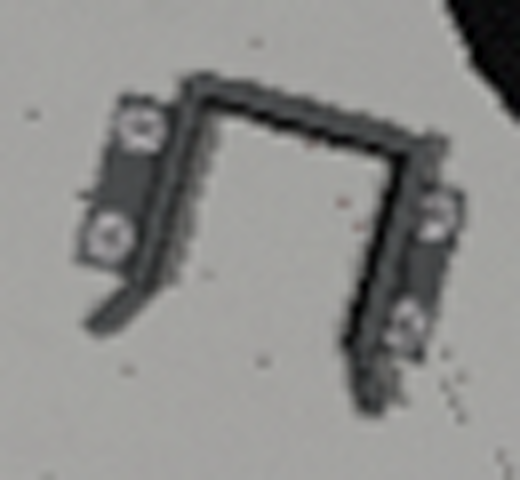

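```bash
python3 - <<'E'
from h import *
m=cams.camera_model('top')
def P(o,xy,z): return atz(m,[o[0]+xy[1]/8-.5+.06,o[1]+xy[0]/8-.5+.06],z)
J=(245,180);B=(200,300)
print('captop',P(J,(206,215),.073))
sh=[P(J,q,.044) for q in [(112,146),(150,325),(338,278),(303,95)]]
sh=np.array(sh)[:,:2];print(sh,sh.mean(0),[np.linalg.norm(sh[i]-sh[i-1]) for i in range(4)])
for i in range(4):
    d=sh[i]-sh[i-1];print('edge yaw',np.degrees(np.arctan2(d[1],d[0])))
for nm,q in dict(oL=(192,78),oR=(438,140),lend=(148,285),rend=(352,345),liL=(98,325),liR=(372,410),inL=(212,105),inR=(400,152)).items(): print(nm,P(B,q,.026).round(4))
for cam in ['top']:
    for t in ['brace_seat','reel','loose_screw']:
        cams.camera(cam)
        for r in find_in(cam,t)[:3]: print(t,r['score'],r['pixel'],atz(m,r['pixel'],.0))
# scene captop
ms=cams.camera_model('scene')
a=cv2.imread('pics/scene0.png')
cv2.imwrite('pics/s_j.png',cv2.resize(a[185:245,170:230],None,fx=8,fy=8,interpolation=cv2.INTER_CUBIC))
cv2.imwrite('pics/s_b.png',cv2.resize(a[240:300,240:310],None,fx=8,fy=8,interpolation=cv2.INTER_CUBIC))
E
```

```text
captop [0.44092064 0.3361968  0.073     ]
[[0.45953824 0.36856293]
 [0.40732373 0.35785972]
 [0.42023618 0.30258659]
 [0.47357663 0.31223301]] [0.4401687  0.33531056] [np.float64(0.05805287332718643), np.float64(0.05330022113275925), np.float64(0.056761337303256415), np.float64(0.05420569840728913)]
edge yaw 103.99403126624227
edge yaw -168.41568243035687
edge yaw -76.85085720441856
edge yaw 10.250921970962036
oL [0.5804 0.0601 0.026 ]
oR [ 0.5605 -0.0128  0.026 ]
lend [0.5191 0.0748 0.026 ]
rend [0.5    0.0145 0.026 ]
liL [0.5075 0.0899 0.026 ]
liR [0.4807 0.0091 0.026 ]
inL [0.5722 0.0544 0.026 ]
inR [ 0.5571 -0.0014  0.026 ]
brace_seat 0.76 [227.6, 345.6] [0.5363474  0.00539117 0.        ]
reel 0.71 [175.8, 243.4] [0.66824527 0.25278855 0.        ]
loose_screw 0.55 [270.6, 216.5] [0.43789846 0.32116223 0.        ]
```

View pics/s_j.png

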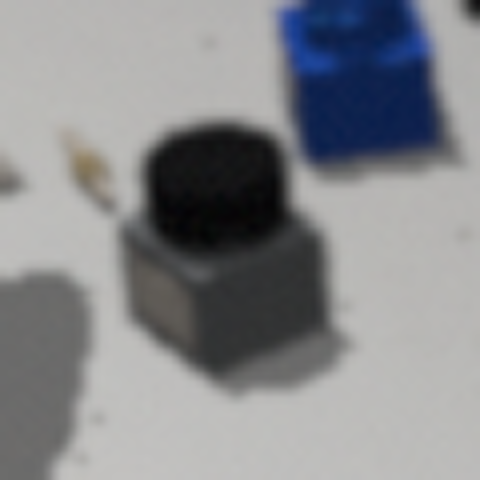

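View pics/s_b.png

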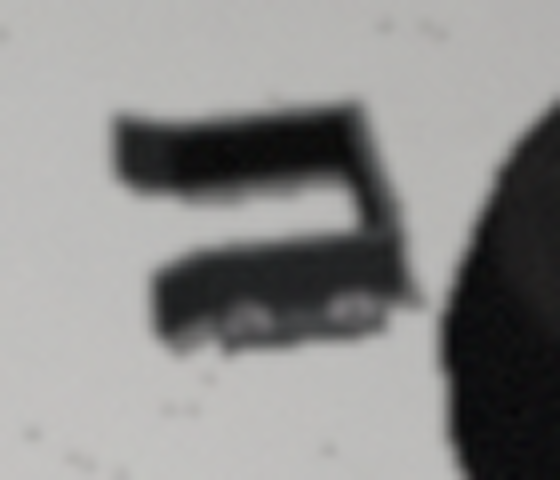

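>>> {"fn": "move_arm", "kwargs": {"commands": [-4.9,-3.06,0,0,-4.9,-3.06,0,0,-4.9,-3.06,0,0,-4.9,-3.06,0,0,-4.9,-3.06,0,0,0,0,0,10,0,0,0,10,0,0,0,10,0,0,0,10,0,0,0,10], "grip": 8.7}}

```text
time: 2.3
ee_pos: [0.4405, 0.3363, 0.2307]
orientation: [0.0, 0.621, 0.784, 0.0]
wrist_force: [0.4, 0.2, -0.9]
finger_gap: 0.998
```

```bash
cat >> h.py <<'E'
from scipy.spatial.transform import Rotation as Ro
def st():
    s=status.observe(); q=s['orientation']; R=Ro.from_quat([q[1],q[2],q[3],q[0]]).as_matrix()
    print('t',round(s['time'],2),'p',s['ee_pos'].round(4),'yaw_y',np.degrees(np.arctan2(R[1,1],R[0,1])).round(2),'tilt',(R[:2,2]).round(4),'F',s['wrist_force'].round(2),'T',s['wrist_torque'].round(2),'gap',round(s['finger_gap']*87,1),'q',s['qpos'].round(3))
    return s,R
def delta(goal,yaw_y=None):
    s,R=st(); print('tool delta cm',((np.array(goal)-s['ee_pos'])@R*100).round(2))
    if yaw_y is not None:
        d=np.degrees(np.arctan2(R[1,1],R[0,1]))-yaw_y; print('turn',(d+180)%360-180)
E
python3 - <<'E'
from h import *
delta([.44,.336,.15],-35)
im=snap('wrist','w1.png');m=cams.camera_model('wrist')
for t,z in [('cap_center',.06),('jar_base',0),('jar_mouth',.066)]:
    for r in spot_point('wrist',t): print(t,r['score'],r['pixel'],atz(m,r['pixel'],z).round(4))
E
```

```text
t 2.3 p [0.4405 0.3363 0.2307] yaw_y 13.27 tilt [0.0002 0.0002] F [ 0.39  0.16 -0.9 ] T [-0.09  0.06 -0.03] gap 86.8 q [-0.829  0.115  0.14   1.699 -0.017  1.328 -0.454]
tool delta cm [-0.02 -0.05  8.07]
turn 48.269091971727676
jar_base 0.86 [223.7, 548.4] [0.7763 0.3676 0.    ]
jar_base 0.74 [109.2, 389.8] [0.5407 0.4477 0.    ]
jar_mouth 0.74 [103.0, 411.2] [0.5387 0.4497 0.066 ]
```

View pics/w1.png

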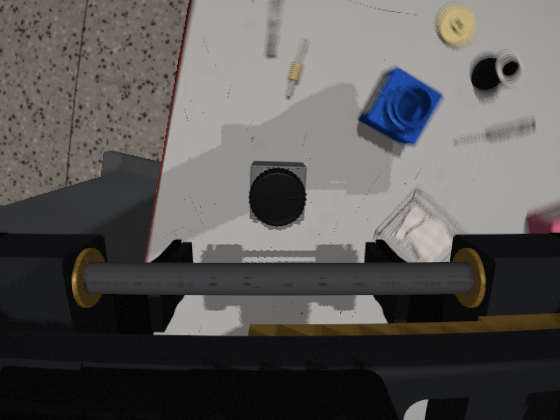

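```bash
python3 - <<'E'
from h import *
a=cv2.imread('pics/w1.png'); m=cams.camera_model('wrist')
for px in [(197,249),(197,307),(170,278),(226,277),(198,278)]: print(px,atz(m,px,.073).round(4))
c=[(163,250.5),(163,306)]
for px in c: print(px,atz(m,px,.044).round(4))
cv2.imwrite('pics/w1c.png',cv2.resize(a[150:240,230:330],None,fx=6,fy=6,interpolation=cv2.INTER_CUBIC))
E
```

```text
(197, 249) [0.4139 0.3326 0.073 ]
(197, 307) [0.4662 0.3454 0.073 ]
(170, 278) [0.4341 0.3634 0.073 ]
(226, 277) [0.4458 0.3115 0.073 ]
(198, 278) [0.4403 0.3381 0.073 ]
(163, 250.5) [0.4067 0.3602 0.044 ]
(163, 306) [0.4602 0.3734 0.044 ]
```

View pics/w1c.png

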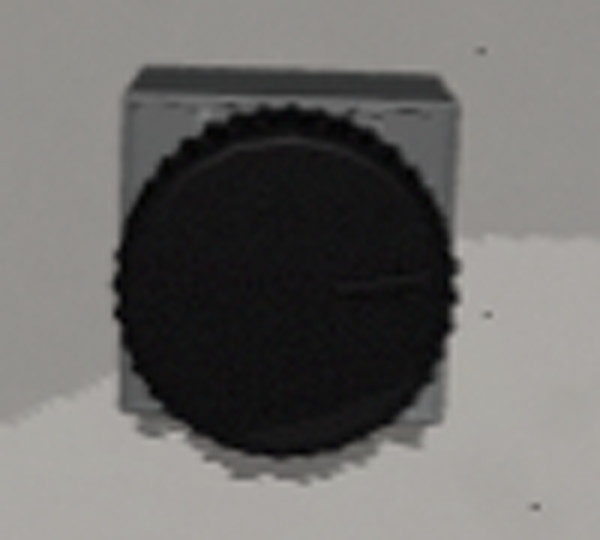

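>>> {"fn": "move_arm", "kwargs": {"commands": [0,0,2,9.66,0,0,2,9.66,0,0,2,9.66,0,0,2,9.66,0,0,2,9.66,0,0,2.5,0,0,0,2.2,0,0,0,1.6,0,0,0,0.8,0,0,0,0.3,0]}}

```text
time: 3.75
ee_pos: [0.4406, 0.3363, 0.0565]
orientation: [-0.0, 0.886, 0.464, 0.0]
wrist_force: [-0.5, 0.2, -0.3]
finger_gap: 1.006
```

```bash
python3 - <<'E'
from h import *
delta([.44,.337,.0565],-35)
E
```

```text
t 3.75 p [0.4406 0.3363 0.0565] yaw_y -34.67 tilt [0.0001 0.0001] F [-0.45  0.15 -0.27] T [-0.06  0.1  -0.  ] gap 87.5 q [-0.866  0.272  0.189  1.889 -0.061  0.985 -1.256]
tool delta cm [ 0.02 -0.09 -0.  ]
turn 0.33212532431454633
```

>>> {"fn": "move_arm", "kwargs": {"commands": [0,0,0,0,0,0,0,0,0,0,0,0,0,0,0,0,0,0,0,0,0,0,0,0,0,0,-0.5,0,0,0,-1.0,0,0,0,-1.5,0,0,0,-1.5,0], "grip": 0}}

```text
time: 5.0
ee_pos: [0.4407, 0.3363, 0.1029]
orientation: [-0.0, 0.886, 0.464, 0.0]
wrist_force: [-0.1, 0.2, -3.3]
finger_gap: 0.607
```

```bash
python3 - <<'E'
from h import *
s0=st()
snap('wrist','w2.png'); snap('scene','s2.png')
a=cv2.imread('pics/s2.png');cv2.imwrite('pics/s2.png',cv2.resize(a[100:300,120:320],None,fx=3,fy=3))
E
```

```text
t 5.0 p [0.4407 0.3363 0.1029] yaw_y -34.71 tilt [0.0006 0.0004] F [-0.06  0.2  -3.26] T [-0.06  0.1   0.02] gap 52.8 q [-0.872  0.218  0.193  1.851 -0.047  1.076 -1.267]
```

View pics/w2.png

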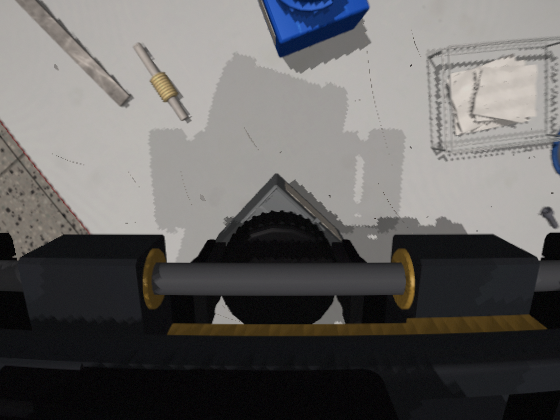

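View pics/s2.png

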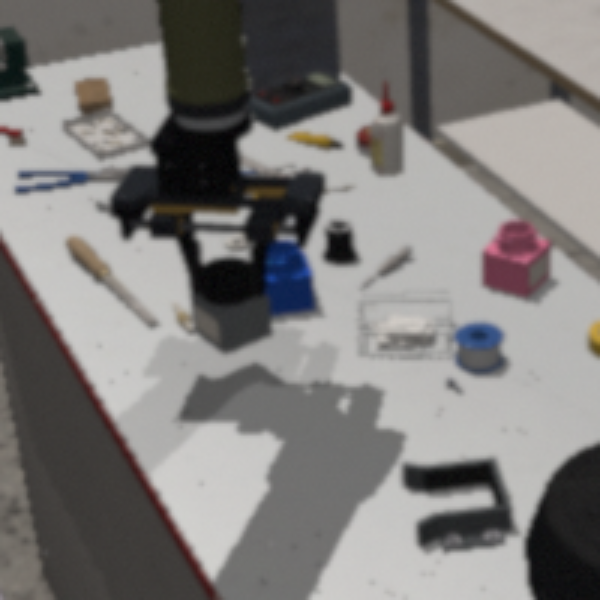

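>>> {"fn": "move_arm", "kwargs": {"commands": [-2.0,1.5,0,0,-3.5,2.7,0,0,-3.8,2.9,0,0,-4.0,3.1,0,0,-3.8,2.9,0,0,-3.1,2.4,0,0,-1.95,1.5,0,0,0,0,0,9.1,0,0,0,9.1,0,0,0,9.1]}}

```text
time: 6.35
ee_pos: [0.4532, 0.056, 0.1011]
orientation: [-0.0, 0.971, 0.239, -0.001]
wrist_force: [-0.2, 0.5, -3.6]
finger_gap: 0.608
```

```bash
python3 - <<'E'
from h import *
st()
snap('wrist','w3.png'); m=cams.camera_model('wrist'); np.save('m3.npy',m,allow_pickle=True)
s=np.array([.5365,.035]);u=np.array([np.cos(np.radians(-15)),np.sin(np.radians(-15))]);v=np.array([-u[1],u[0]])
L=[(-.029,.030),(.029,.030),(.029,-.030),(-.029,-.030)]
print(proj(m,[np.r_[s+a*u+b*v,.026] for a,b in L]).round(1))
E
```

```text
t 6.35 p [0.4532 0.056  0.1011] yaw_y -62.38 tilt [-0.0011 -0.0002] F [-0.19  0.52 -3.57] T [-0.08  0.1  -0.05] gap 52.9 q [-0.59   0.012  0.414  2.081 -0.006  1.051 -1.262]
[[131.4 302.8]
 [ 63.4 365.1]
 [128.9 428.1]
 [192.1 366.5]]
```

View pics/w3.png

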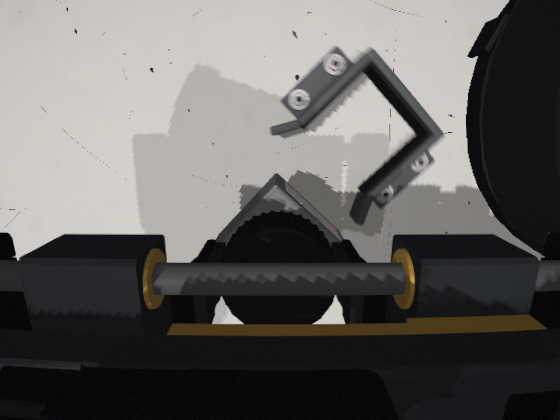

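```bash
python3 - <<'E'
import cv2
a=cv2.imread('pics/w3.png')
cv2.imwrite('pics/w3c.png',cv2.resize(a[30:240,220:460],None,fx=3,fy=3,interpolation=cv2.INTER_CUBIC))
E
```

```text
(no output)
```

View pics/w3c.png

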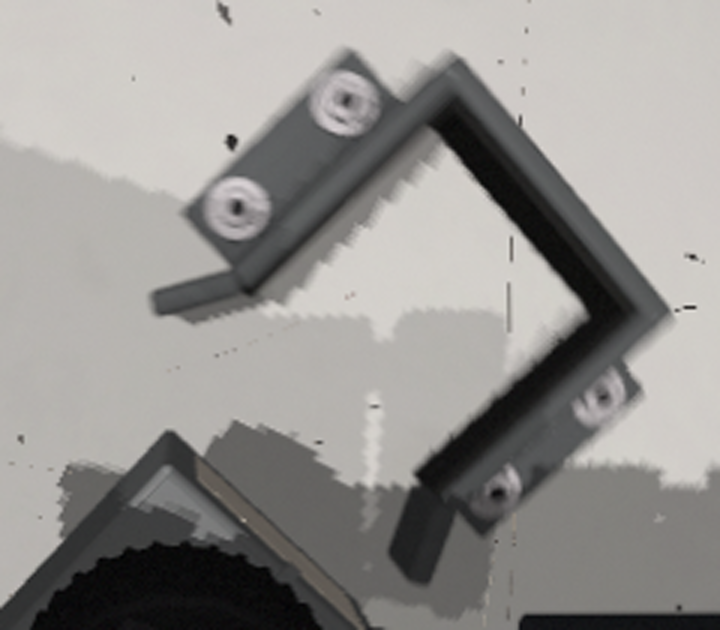

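```bash
python3 - <<'E'
from h import *
m=np.load('m3.npy',allow_pickle=True).item()
def P(xy,z): return atz(m,[30+xy[1]/3-.33,220+xy[0]/3-.33],z)
for n,q in dict(bL=(440,119),bR=(632,310),fL=(251,292),fR=(441,488)).items(): print(n,P(q,.026).round(4))
Q={n:P(q,.026)[:2] for n,q in dict(bL=(440,119),bR=(632,310),fL=(251,292),fR=(441,488)).items()}
for a,b in [('fL','bL'),('fR','bR'),('bR','bL'),('fR','fL')]:
    d=Q[b]-Q[a]; print(a,b,np.linalg.norm(d).round(4),np.degrees(np.arctan2(d[1],d[0])).round(2))
for n in [(172,462),(60,573),(360,620),(172,434),(20,590)]: print(n,P(n,.0886).round(4),P(n,.0446).round(4))
c=np.array([.4532,.056])
for yaw in (-13,-15,-17):
  for z in (.0886,.0446):
    u=np.array([np.cos(np.radians(yaw)),np.sin(np.radians(yaw))]);v=np.array([-u[1],u[0]])
    pr=proj(m,[np.r_[c+.028*(a*u+b*v),z] for a,b in [(-1,1),(1,1),(1,-1)]])
    print(yaw,z,[((p[1]-220)*3+1,(p[0]-30)*3+1) for p in pr.round(1)])
E
```

```text
bL [0.5695 0.054  0.026 ]
bR [ 0.5552 -0.0043  0.026 ]
fL [0.5189 0.0725 0.026 ]
fR [0.5006 0.0133 0.026 ]
fL bL 0.0538 -20.15
fR bR 0.0573 -17.89
bR bL 0.06 76.21
fR fL 0.0619 72.82
(172, 462) [0.487  0.0751 0.0886] [0.4804 0.0719 0.0446]
(60, 573) [0.4615 0.0832 0.0886] [0.4482 0.0822 0.0446]
(360, 620) [0.4776 0.034  0.0886] [0.4685 0.02   0.0446]
(172, 434) [0.4912 0.0772 0.0886] [0.4856 0.0746 0.0446]
(20, 590) [0.4557 0.0879 0.0886] [0.4408 0.0882 0.0446]
-13 0.0886 [(np.float64(-44.900000000000034), np.float64(699.6999999999999)), (np.float64(160.90000000000003), np.float64(458.20000000000005)), (np.float64(407.5), np.float64(665.5))]
-13 0.0446 [(np.float64(-2.599999999999966), np.float64(621.0999999999999)), (np.float64(164.19999999999993), np.float64(423.70000000000005)), (np.float64(363.40000000000003), np.float64(592.5999999999999))]
-15 0.0886 [(np.float64(-45.79999999999998), np.float64(692.5)), (np.float64(169.30000000000007), np.float64(457.59999999999997)), (np.float64(407.5), np.float64(673.0))]
-15 0.0446 [(np.float64(-3.5), np.float64(614.8)), (np.float64(171.09999999999997), np.float64(423.40000000000003)), (np.float64(363.69999999999993), np.float64(598.9000000000001))]
-17 0.0886 [(np.float64(-46.70000000000002), np.float64(685.0)), (np.float64(177.69999999999993), np.float64(457.29999999999995)), (np.float64(407.5), np.float64(680.1999999999999))]
-17 0.0446 [(np.float64(-3.799999999999983), np.float64(608.8)), (np.float64(177.69999999999993), np.float64(423.09999999999997)), (np.float64(363.40000000000003), np.float64(604.9000000000001))]
```

>>> {"fn": "move_arm", "kwargs": {"commands": [0.12,-0.12,1.2,0.6,0,0,1.2,0,0,0,1.0,0,0,0,0.6,0,0,0,0.26,0,0.72,0.69,0,0,0.72,0.69,0,0,0.72,0.69,0,0,0.72,0.69,0,0,0.72,0.69,0,0]}}

```text
time: 7.65
ee_pos: [0.5033, 0.0447, 0.059]
orientation: [0.0, 0.972, 0.237, 0.0]
wrist_force: [0.2, 0.5, -4.0]
finger_gap: 0.604
```

```bash
python3 - <<'E'
from h import *
delta([.536,.034,.058])
snap('wrist','w4.png'); m=cams.camera_model('wrist'); np.save('m4.npy',m,allow_pickle=True)
snap('top','t4.png')
a=cv2.imread('pics/t4.png');cv2.imwrite('pics/t4.png',cv2.resize(a[160:300,270:420],None,fx=4,fy=4))
E
```

```text
t 7.65 p [0.5033 0.0447 0.059 ] yaw_y -62.6 tilt [ 0.0002 -0.    ] F [ 0.18  0.53 -4.03] T [-0.12  0.1   0.04] gap 52.5 q [-0.543  0.181  0.436  2.011 -0.092  0.968 -1.153]
tool delta cm [2.41 2.45 0.1 ]
```

View pics/w4.png

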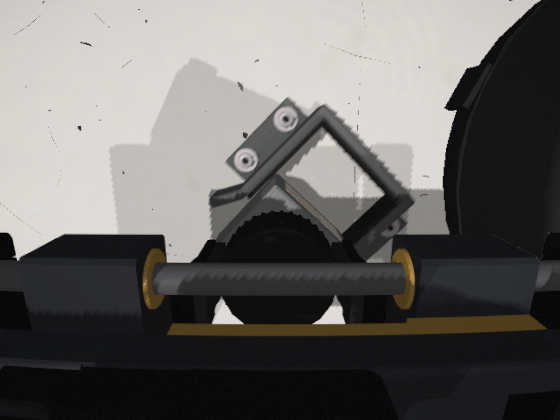

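View pics/t4.png

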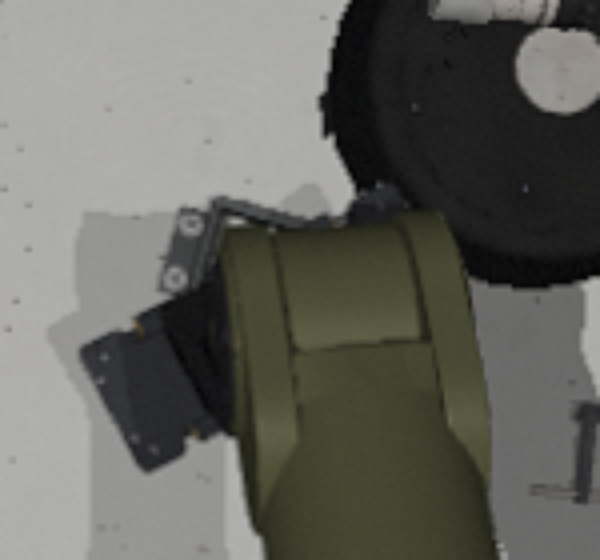

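```bash
python3 - <<'E'
import cv2,numpy as np
a=cv2.imread('pics/scene0.png')
b=cv2.resize(a[230:330,230:400],None,fx=4.5,fy=4.5,interpolation=cv2.INTER_CUBIC)
b=np.clip(b.astype(float)*2.5,0,255).astype('uint8')
cv2.imwrite('pics/lamp.png',b)
E
```

```text
(no output)
```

View pics/lamp.png

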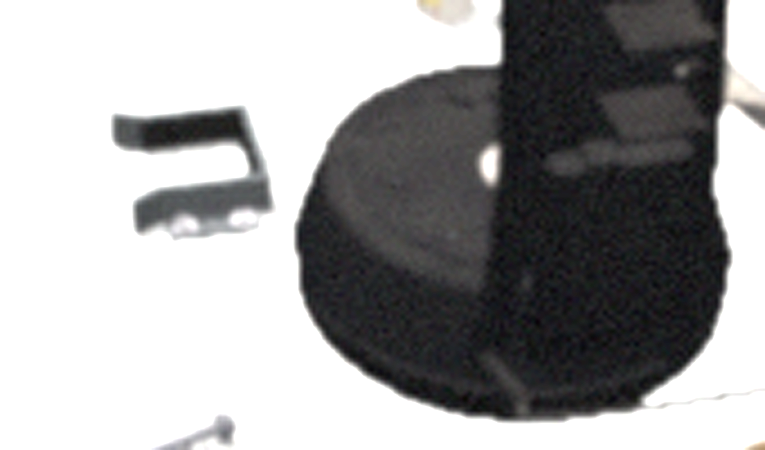

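>>> {"fn": "move_arm", "kwargs": {"commands": [0.35,0.35,0,0,0.35,0.35,0,0,0.35,0.35,0,0,0.35,0.35,0,0,0.35,0.35,0,0,0.2,0.2,0,0,0.2,0.2,0,0,0.15,0.15,0,0,0.1,0.1,0,0,0,0,0,0]}}

```text
time: 9.0
ee_pos: [0.5349, 0.0346, 0.059]
orientation: [-0.0, 0.972, 0.237, 0.0]
wrist_force: [0.1, -0.3, -3.7]
finger_gap: 0.606
```

```bash
python3 - <<'E'
from h import *
delta([.536,.034,.058])
snap('wrist','w5.png'); m=cams.camera_model('wrist'); np.save('m5.npy',m,allow_pickle=True)
a=cv2.imread('pics/w5.png');cv2.imwrite('pics/w5.png',cv2.resize(a[120:300,180:420],None,fx=3,fy=3,interpolation=cv2.INTER_CUBIC))
E
```

```text
t 9.0 p [0.5349 0.0346 0.059 ] yaw_y -62.6 tilt [0.0001 0.    ] F [ 0.1  -0.32 -3.73] T [-0.08  0.13 -0.04] gap 52.7 q [-0.51   0.246  0.443  1.939 -0.126  0.983 -1.101]
tool delta cm [0.07 0.11 0.1 ]
```

View pics/w5.png

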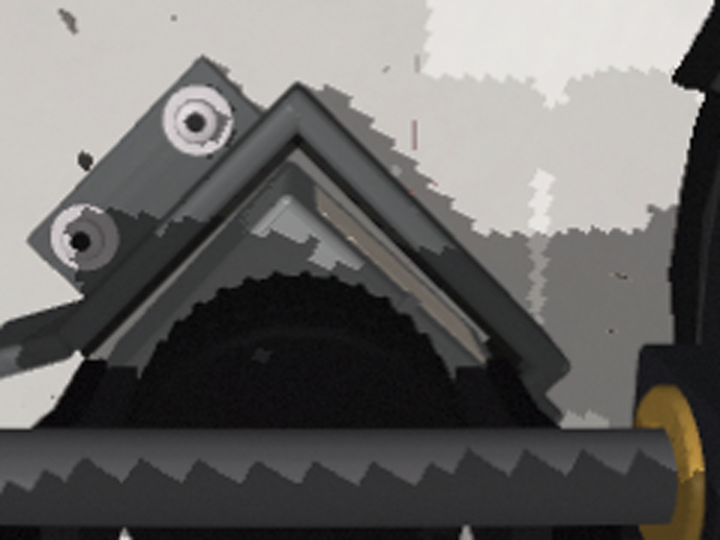

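>>> {"fn": "move_arm", "kwargs": {"commands": [0.1,0.1,0,0,0.05,0.05,0,0,0,0,0.1,0,0,0,0.1,0,0,0,0.05,0,0,0,0,0,0,0,0,0,0,0,0,0,0,0,0,0,0,0,0,0]}}

```text
time: 10.3
ee_pos: [0.5369, 0.034, 0.0567]
orientation: [-0.0, 0.972, 0.237, 0.0]
wrist_force: [-3.5, -0.4, 4.3]
finger_gap: 0.611
```

```bash
python3 - <<'E'
from h import *
delta([.536,.034,.058])
E
```

```text
t 10.3 p [0.5369 0.034  0.0567] yaw_y -62.6 tilt [0.0001 0.0002] F [-3.48 -0.42  4.29] T [-0.17  0.9  -0.01] gap 53.1 q [-0.507  0.253  0.443  1.936 -0.13   0.979 -1.096]
tool delta cm [-0.08 -0.04 -0.13]
```

>>> {"fn": "move_arm", "kwargs": {"commands": [0,0,0,-6.4,0,0,0,-6.4,0,0,0,-6.4,0,0,0,-6.4,0,0,0,-6.4,0,0,0,-6.4,0,0,0,-6.4,0,0,0,-6.4,0,0,0,-6.4,0,0,0,-6.4]}}

```text
time: 11.55
ee_pos: [0.5374, 0.0345, 0.0573]
orientation: [0.0, 0.697, 0.717, 0.001]
wrist_force: [-3.2, 0.6, 7.9]
finger_gap: 0.604
```

```bash
python3 - <<'E'
from h import *
st()
snap('wrist','w6.png')
a=cv2.imread('pics/w6.png');cv2.imwrite('pics/w6c.png',cv2.resize(a[120:300,180:420],None,fx=3,fy=3,interpolation=cv2.INTER_CUBIC))
E
```

```text
t 11.55 p [0.5374 0.0345 0.0573] yaw_y 1.59 tilt [0.0011 0.001 ] F [-3.25  0.61  7.86] T [ 0.03  0.85 -0.08] gap 52.5 q [-0.374  0.243  0.293  1.931 -0.085  0.978 -0.015]
```

View pics/w6c.png

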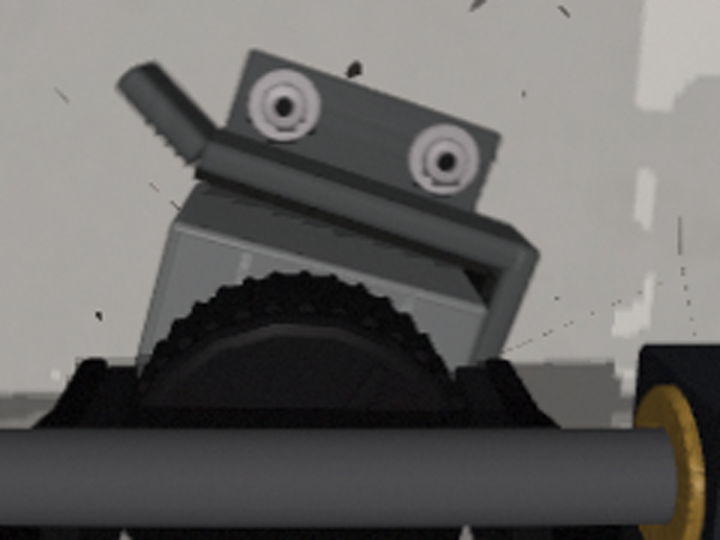

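```bash
python3 - <<'E'
from h import *
s,R=st(); m=cams.camera_model('wrist')
c=np.r_[s['ee_pos'][:2],.075]
y0=np.arctan2(R[1,1],R[0,1])
for a in (0,30,40,50,60):
    d=y0+np.radians(a); P=[c+r*np.array([np.cos(d),np.sin(d),0]) for r in (0,.010,.0255)]
    p=proj(m,P); print(a,[((q[1]-180)*3+1,(q[0]-120)*3+1) for q in p.round(1)])
a=cv2.imread('pics/w6.png')[210:262,220:340]
b=cv2.resize(a,None,fx=6,fy=6,interpolation=cv2.INTER_CUBIC).astype(float)
cv2.imwrite('pics/w6d.png',np.clip(b*4-40,0,255).astype('uint8'))
E
```

```text
t 11.6 p [0.5374 0.0345 0.0573] yaw_y 1.82 tilt [0.0011 0.001 ] F [-3.88  0.68  7.57] T [-0.05  0.84 -0.04] gap 52.9 q [-0.374  0.243  0.292  1.931 -0.085  0.978 -0.011]
0 [(np.float64(294.09999999999997), np.float64(491.80000000000007)), (np.float64(362.80000000000007), np.float64(491.80000000000007)), (np.float64(469.0), np.float64(491.19999999999993))]
30 [(np.float64(294.09999999999997), np.float64(491.80000000000007)), (np.float64(354.09999999999997), np.float64(460.0)), (np.float64(448.90000000000003), np.float64(409.59999999999997))]
40 [(np.float64(294.09999999999997), np.float64(491.80000000000007)), (np.float64(347.5), np.float64(451.0)), (np.float64(432.09999999999997), np.float64(385.59999999999997))]
50 [(np.float64(294.09999999999997), np.float64(491.80000000000007)), (np.float64(338.80000000000007), np.float64(442.90000000000003)), (np.float64(410.5), np.float64(364.59999999999997))]
60 [(np.float64(294.09999999999997), np.float64(491.80000000000007)), (np.float64(328.90000000000003), np.float64(436.59999999999997)), (np.float64(385.0), np.float64(347.20000000000005))]
```

View pics/w6d.png

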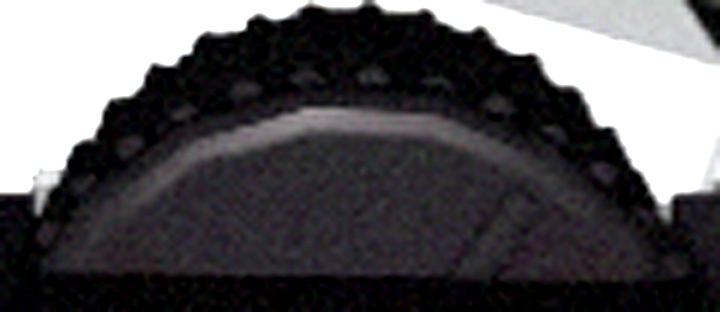

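>>> {"fn": "move_arm", "kwargs": {"commands": [0,0,0,-6.3,0,0,0,-6.3,0,0,0,-6.3,0,0,0,-6.3,0,0,0,-6.3,0,0,0,-6.3,0,0,0,-6.3,0,0,0,-6.3,0,0,0,-6.3,0,0,0,-6.3]}}

```text
time: 12.85
ee_pos: [0.5365, 0.0346, 0.0571]
orientation: [-0.001, 0.22, 0.976, 0.0]
wrist_force: [-5.2, 0.4, 8.1]
finger_gap: 0.61
```

```bash
python3 - <<'E'
from h import *
s,R=st(); m=cams.camera_model('wrist')
snap('wrist','w7.png')
c=np.r_[s['ee_pos'][:2],.075]
y0=np.arctan2(R[1,1],R[0,1])
for a in (40,50,60):
    d=y0+np.radians(a); P=[c+r*np.array([np.cos(d),np.sin(d),0]) for r in (0,.010,.0255)]
    p=proj(m,P); print(a,[((q[1]-220)*6,(q[0]-210)*6) for q in p.round(1)])
a=cv2.imread('pics/w7.png')[160:262,220:340]
b=cv2.resize(a,None,fx=6,fy=6,interpolation=cv2.INTER_CUBIC).astype(float)
cv2.imwrite('pics/w7d.png',np.clip(b*3-20,0,255).astype('uint8')[-600:])
E
```

```text
t 12.85 p [0.5365 0.0346 0.0571] yaw_y 64.59 tilt [-0.0009  0.001 ] F [-5.2   0.43  8.12] T [ 0.02  1.27 -0.13] gap 53.1 q [-0.251  0.239  0.154  1.927 -0.045  0.979  1.051]
40 [(np.float64(336.0), np.float64(433.19999999999993)), (np.float64(442.80000000000007), np.float64(351.0)), (np.float64(612.6000000000001), np.float64(219.59999999999997))]
50 [(np.float64(336.0), np.float64(433.19999999999993)), (np.float64(426.0), np.float64(334.80000000000007)), (np.float64(569.3999999999999), np.float64(177.59999999999997))]
60 [(np.float64(336.0), np.float64(433.19999999999993)), (np.float64(406.19999999999993), np.float64(322.19999999999993)), (np.float64(518.3999999999999), np.float64(142.80000000000007))]
```

View pics/w7d.png

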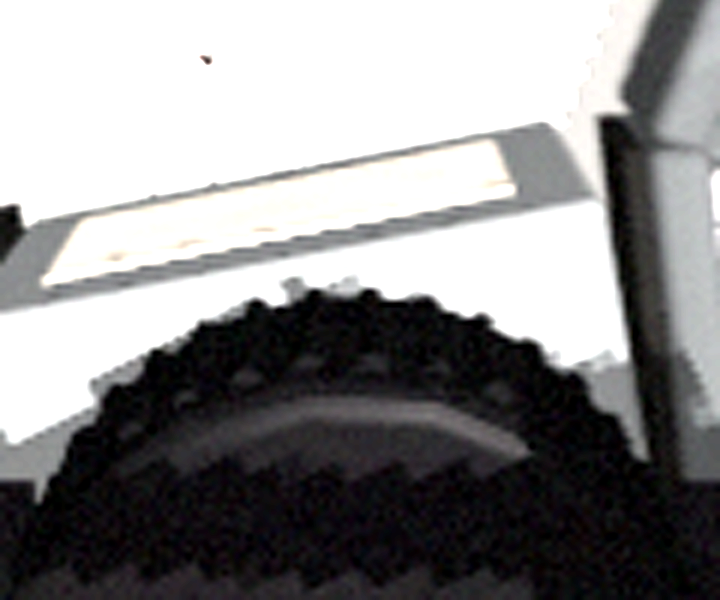

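View pics/w7.png

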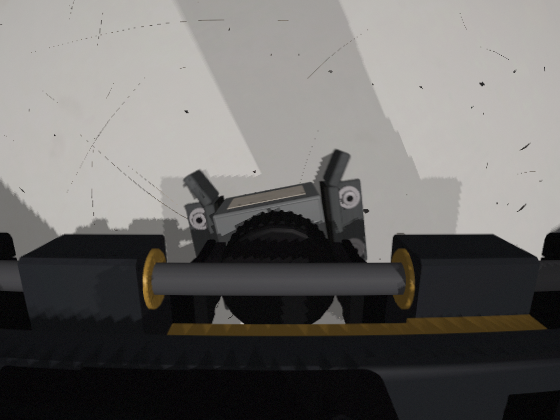

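>>> {"fn": "move_arm", "kwargs": {"commands": [0,0,-0.05,0,0,0,-0.05,0,0,0,-0.1,0,0,0,-0.1,0,0,0,-0.2,0,0,0,-0.2,0,0,0,-0.2,0,0,0,-0.2,0,0,0,0,0,0,0,0,0]}}

```text
time: 14.15
ee_pos: [0.5373, 0.034, 0.0677]
orientation: [0.0, 0.222, 0.975, 0.0]
wrist_force: [0.4, -0.5, 0.1]
finger_gap: 0.608
```

```bash
python3 - <<'E'
from h import *
s,R=st(); m=cams.camera_model('wrist')
snap('wrist','w8.png');snap('scene','s8.png')
a=cv2.imread('pics/w8.png');cv2.imwrite('pics/w8c.png',cv2.resize(a[130:300,180:400],None,fx=3,fy=3,interpolation=cv2.INTER_CUBIC))
a=cv2.imread('pics/s8.png');cv2.imwrite('pics/s8c.png',cv2.resize(a[190:310,220:360],None,fx=4,fy=4,interpolation=cv2.INTER_CUBIC))
E
```

```text
t 14.15 p [0.5373 0.034  0.0677] yaw_y 64.39 tilt [0.0009 0.0001] F [ 0.43 -0.47  0.08] T [-0.01 -0.04  0.05] gap 52.9 q [-0.252  0.226  0.156  1.919 -0.041  0.999  1.046]
```

View pics/w8c.png

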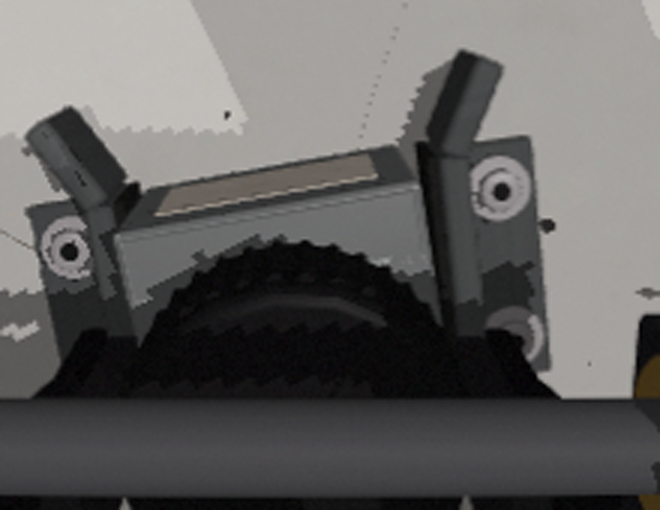

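View pics/s8c.png

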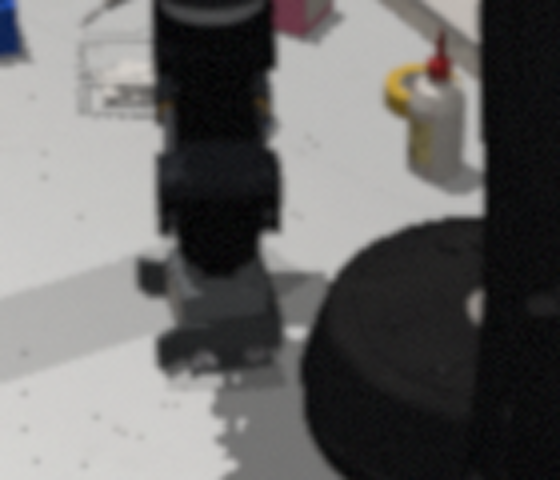

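>>> {"fn": "move_arm", "kwargs": {"commands": [0,0,-0.4,0,0,0,-0.6,0,0,0,-0.6,0,0,0,-0.6,0,0,0,-0.6,0,0,0,-0.6,0,0,0,-0.6,0,0,0,-0.4,0,0,0,-0.2,0,0,0,0,0]}}

```text
time: 15.5
ee_pos: [0.5369, 0.034, 0.1135]
orientation: [0.0, 0.222, 0.975, 0.0]
wrist_force: [0.8, -0.4, -1.0]
finger_gap: 0.61
```

```bash
python3 - <<'E'
from h import *
s,R=st(); m=cams.camera_model('wrist')
snap('wrist','w9.png');snap('scene','s9.png')
for n in ['scene','wrist','top']:
    if n=='top': snap('top','t9.png')
    mm=cams.camera_model(n)
    for t,z in [('brush_tip',.081),('jar_mouth',.066),('jar_base',0),('cap_center',.116)]:
        for r in spot_point(n,t)[:2]: print(n,t,round(r['score'],2),r['pixel'],atz(mm,r['pixel'],z).round(4))
a=cv2.imread('pics/w9.png');cv2.imwrite('pics/w9c.png',cv2.resize(a[130:300,180:400],None,fx=3,fy=3,interpolation=cv2.INTER_CUBIC))
a=cv2.imread('pics/s9.png');cv2.imwrite('pics/s9c.png',cv2.resize(a[220:300,240:320],None,fx=7,fy=7,interpolation=cv2.INTER_CUBIC))
E
```

```text
t 15.5 p [0.5369 0.034  0.1135] yaw_y 64.4 tilt [0.0001 0.0001] F [ 0.78 -0.36 -1.04] T [ 0.02  0.01 -0.01] gap 53.0 q [-0.257  0.173  0.158  1.878 -0.031  1.092  1.037]
scene brush_tip 0.64 [242.5, 273.5] [0.541  0.0415 0.081 ]
scene jar_mouth 0.88 [181.7, 212.4] [0.5377 0.4529 0.066 ]
scene jar_mouth 0.74 [248.4, 276.3] [0.5448 0.0337 0.066 ]
scene jar_base 0.79 [201.5, 213.9] [0.5335 0.4427 0.    ]
scene jar_base 0.75 [191.4, 291.7] [0.7838 0.3797 0.    ]
scene cap_center 0.44 [232.1, 273.5] [0.5394 0.0374 0.116 ]
wrist jar_base 0.91 [207.5, 278.8] [0.5352 0.0365 0.    ]
wrist jar_base 0.52 [258.8, 278.2] [0.5747 0.017  0.    ]
wrist cap_center 0.84 [274.1, 275.9] [0.5394 0.0326 0.116 ]
wrist cap_center 0.2 [208.7, 277.1] [0.5105 0.0471 0.116 ]
top jar_mouth 0.92 [128.6, 185.2] [0.7741 0.3831 0.066 ]
top jar_mouth 0.88 [230.1, 158.2] [0.5369 0.4463 0.066 ]
top jar_base 0.86 [134.9, 198.4] [0.7731 0.3638 0.    ]
top jar_base 0.36 [226.3, 334.1] [0.5401 0.0334 0.    ]
```

View pics/w9c.png

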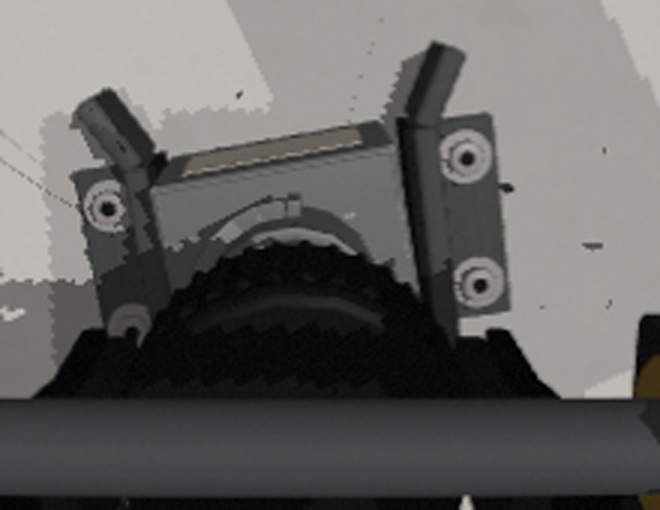

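View pics/s9c.png

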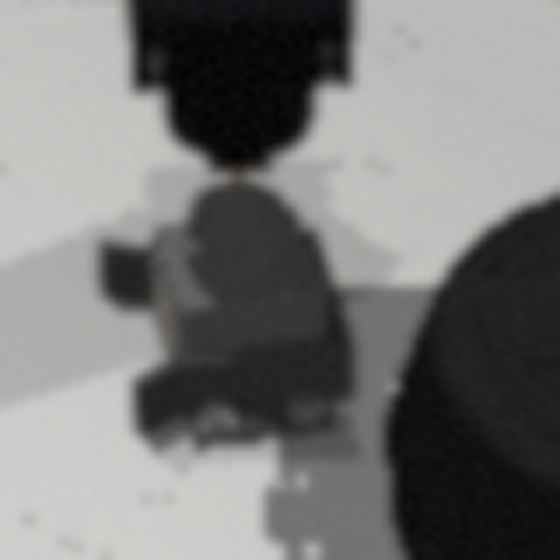

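```bash
python3 - <<'E'
from h import *
s,R=st()
m=cams.camera_model('scene')
f=lambda P:[(round((q[1]-240)*7+3),round((q[0]-220)*7+3)) for q in proj(m,P)]
c=np.array([.537,.034])
print('tip',f([np.r_[c,.0805]]),'mouth',f([np.r_[c,.066]]),'cap low',f([np.r_[c,.104]]))
h=np.array([-.384,-.754]);h/=np.linalg.norm(h)
print('rim far/near',f([np.r_[c-.018*h,.066],np.r_[c+.018*h,.066]]),'cap low near',f([np.r_[c+.0265*h,.104]]))
print('shoulder corners',f([np.r_[c+.028*(a*np.array([.961,-.276])+b*np.array([.276,.961])),.044] for a,b in [(1,1),(1,-1),(-1,-1),(-1,1)]]))
a=cv2.imread('pics/s9.png')[235:255,260:290]
print(a[4:16,8:22].sum(2))
E
```

```text
t 16.25 p [0.5368 0.034  0.1135] yaw_y 64.4 tilt [0. 0.] F [-1.21 -0.27 -1.2 ] T [-0.03 -0.   -0.02] gap 53.1 q [-0.257  0.173  0.158  1.878 -0.031  1.092  1.037]
tip [(237, 175)] mouth [(238, 207)] cap low [(237, 122)]
rim far/near [(238, 179), (239, 236)] cap low near [(237, 163)]
shoulder corners [(297, 204), (329, 290), (179, 310), (151, 222)]
[[ 37  29  29  25  30  22  17  24  17  40  30  35  40  92]
 [ 97  50  36  25  20  36  33  23  20  34  46  83 120 213]
 [246 154  68  29  28  18  18  34  23  66 131 206 287 378]
 [406 280 136  59  38  16  31  40  55 106 226 338 430 496]
 [487 381 228 132 104  87  86 121 138 184 296 409 475 502]
 [488 427 338 284 242 191 190 246 289 316 374 448 489 495]
 [484 454 411 384 330 263 251 316 371 405 441 476 494 497]
 [445 393 332 292 250 205 203 234 279 335 392 440 475 495]
 [355 277 216 189 177 168 167 171 181 215 270 342 425 480]
 [266 187 166 167 167 170 168 164 162 160 177 236 348 433]
 [210 166 165 163 165 166 167 166 160 160 158 178 258 344]
 [182 154 162 166 164 166 162 164 161 156 154 157 179 243]]
```

```bash
python3 - <<'E'
from h import *
print(manip.sign_off()); st()
E
```

```text
the job is handed in; nothing more can be done
None
the job is handed in; nothing more can be done
```

I set the closed jar in the brace, unscrewed the cap and lifted it off, and handed the job in with the cap held over the mouth. That was at about 16 s of the 48 s allowed; sign-off gives no verdict.

- **Seating:** I gripped the jar by its cap, slid it in through the flared lips until it touched the back wall, and lowered it onto the counter. The contact forces were about 3.5 N and 4.3 N.
- **Unscrewing:** I turned the cap about 127° anticlockwise. The pointer on the cap showed no slip halfway through; at the end of the turn the gripper hid the pointer, so I could not check it again. As the cap came up, the wrist force showed none of the jar's weight.
- **Last checks:**
  - Camera views showed the jar home in the brace.
  - The cap was upright and still, with the fingers closed at 53 mm on it.
  - I worked out the brush tip to be about 14 mm above the rim, and it appeared where predicted in the scene picture.
  - The grip was within about 1–2 mm of the seat centre by my measurements.
- **Disagreements:** the networks' points for the tip, mouth and cap differed from my figures by up to about 9 mm. I took this as their usual small error and relied on the geometry, which matched the picture. I kept the arm away from the bystanders but took no separate picture to confirm them.

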